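Angle a batten past the post into the jig bay

TASK

The pine batten belongs in the plywood jig bay, but a steel post stands in the way of one end. Only pushing it across the bench with your fingertips, slip its blue end in behind the post, then swing the other end in, until the batten lies flat against the back fence along its whole length. Never lift or tip the batten off the bench, and leave everything else where it stands.

Things in the scene. Friction and masses are not known exactly. Their poses are not given: they have to be found in the camera images.
- bay: Three-sided plywood bay fixed to the bench, open to the robot, no floor. Origin on the bench at the middle of the back fence's inner face (the plane x = 0); +x into the fence, away from the robot, +y left along it. Fence and side walls are 40 mm high, 18 mm thick; side walls run from x = 0 to -50 mm, inner faces at y = +155 and -155 mm.
- post: Fixed upright steel post, 16 mm diameter, 60 mm high, before the right (-y) part of the bay: its axis 68 to 80 mm from the back fence and 70 to 100 mm right of the bay's middle, so 60 to 72 mm are free behind it. Post to left side wall is shorter than the batten. Origin on its axis at the bench; axes as the bay's.
- batten: Loose straight pine batten, 260 mm long, 28 wide, 24 high, about 100 g, one end painted blue for 30 mm. Starts nearer the robot than the bay, roughly parallel to the fence, shifted left. Origin at the centre of its underside; its length is its own y axis, blue end at -y (robot's right); +x towards the bay.
- blue_end (a point): Centre of the batten's blue end face: 130 mm from the middle towards -y, half-way up (12 mm above the underside). With the batten flat against the fence it reads x = -14 mm in the bay's frame.
- plain_end (a point): Centre of the batten's unpainted end face: 130 mm from the middle towards +y, half-way up.
- tape_roll: Bystander: roll of yellow tape lying flat, 72 mm across, 24 mm high, right of the bay. Origin at the centre of its underside.
- glue_bottle: Bystander: upright white glue bottle, 56 mm across, 150 mm high, left of the bay. Origin at the centre of its underside.
- pencil_mug: Bystander: blue mug, 76 mm across, 90 mm high, at the right. Origin at the centre of its underside.
- pencil_case: Bystander: grey felt pencil case, 75 x 190 x 55 mm, at the left. Origin at the centre of its underside.
- letter_frame: Bystander: small glued C-shaped frame of 18 mm pine strip, about 68 x 85 x 18 mm, at the left. Origin under the middle of its long side.
- screwdriver: Bystander: orange-handled screwdriver lying at the right. Origin under its middle.
Mind the look-alikes: they are no part of the job. Several things have the shape of the post; the one meant has the colours described above.

How it is judged:
By the outcome, as a careful person would: the job done as asked, in the order asked, and still so for the second after the job is handed in, with the robot touching nothing.
It also fails if it takes over 64 s, if anything falls off the work surface, if the arm or the gripper's body presses on something with over 40 N, if the wrist force passes 120 N, or if a joint passes its speed limit or range.

ROBOT

A 6-joint arm with a two-finger parallel gripper is mounted at the origin on the work surface. World frame = base frame: x ahead of the robot, y to its left, z up, the work surface at z = 0. Lengths are in m, angles in rad, forces in N, time in s.
With the tool pointing down it reaches from about 0.35 to 0.775 m from the base axis. Payload 5.5 kg.
Tool frame: the origin (TCP) lies midway between the tips of the shut fingers; the grasp point (between the pads) lies 19 mm behind it; z points along the fingers, y is the line along which they close (so a half turn about z gives the same grasp; the last joint's range is limited). The gripper opens to 85 mm and grips with 20 to 120 N. Pads are 22 mm wide; open, the fingers measure 114 mm over their backs; the gripper's body (76 mm by 85 mm) begins 54 mm behind the grasp point. The pads swing forward as they close: fully open they stand 13 mm farther back than shut.
Start: joints at [1.139, 0.313, 0.046, 1.304, 0, 1.431], TCP at [0.165, 0.551, 0.231] pointing down, gripper open.
Joint ranges: [-2.76, 2.76], [-0.86, 1.69], [-1.03, 1.26], [-2.2, 2.34], [-1.47, 1.5], [-3.14, 3.14]. Speed limits (rad/s): [2.57, 2.57, 3.14, 3.14, 3.14, 3.14].

INTERFACE

Orientations are given as a rotation vector (axis times angle).
In Python, from bench import bot gives the robot as it stands.
- The arm moves only by the tool play_rows, never from a script. Its argument "increments" is a list that holds one entry, the list of rows, each a list of 6 numbers: the shift along the tool's x, y, z each as a share of 100 mm, from -1 to 1, then the turn, a rotation vector about the tool's x, y, z each as a share of 180 degrees, from -1 to 1. In form: [[[x, y, z, wx, wy, wz], ...]]. A call has 1 to 8 rows; each row shifts and turns the commanded pose from where the row before left it, along the tool's axes as they then stand; what a row does not reach is not made up. A row lasts 1/10 s, in which the tool goes at most 50 mm and 8.59 degrees, less where a joint would pass 70% of its speed; a pose out of reach is approached as far as the arm can. A call with a number of a shift or a turn outside -1 to 1 is refused whole. A call with a gripper value outside its range is refused whole. "gripper" is the closure in counts, from 0 (fully open) to 255 (shut), set as the call begins (left out, the last holds). The fingers move at their own pace and stop on an object; "grip_force" is the grip in N (left out, the last holds). Time passes only in rows, so rows that do not move let the fingers close. It gives the time, the measured TCP pose, the force, the opening and the grip force at its end, in the units of the state.
- bot.observe(): the state, without advancing time (a new reading comes with each control period).
- bot.grab_frame(name): name is "scene" or "top" or "wrist"; returns a dict with "img" (420x560x3 uint8, red, green, blue), "z_map" (420x560 float32, m along the optical axis (not along the pixel's ray), 0 where there is no reading), "K" (3x3 intrinsics, pixels), "T" (4x4, takes a point from camera to world coordinates). Camera axes: x right, y down, z forward; pixel columns grow to the right and rows downward; lengths in m; the calibration is good to about 2 mm. A picture is of the moment at which its call begins.
- bot.close_job(): hands the job in; it is judged then, once.
The state is a dict: "clock": time; "q": joint angles; "qvel": joint speeds; "joint_efforts": joint torques, N m; "tool_pos": TCP position; "eef_rot": TCP orientation; "ft_force": force on the tool from outside, world axes, zero at the start; "ft_torque": the same for the moment, N m; "gripper_width": finger opening in m; "gripper_force": force on a finger pad.
Only numpy, scipy, OpenCV 4.12 (cv2) and the standard library are available. Lean on these libraries where they do the work, as an engineer would, in place of code of your own. Each camera call takes 0.05 s, during which the arm holds its last target. There are 200 camera calls.

## Working session

There is one attempt and no reset: what is moved stays moved. The work goes in short steps, Python scripts to look and compute and a tool call to move; the robot and the scene stay as the last step left them, time stands still between calls to the robot, and variables do not carry over. Pictures are saved under pics/ and viewed, at most 10 in all, crops included, and the job is handed in when it is done.

Besides the shell and the picture viewer there is one more tool, called by a JSON object that holds its "name" and its "arguments". play_rows: Moves the arm, as the interface text tells. Its arguments: {"type":"object","properties":{"increments":{"type":"array"},"gripper":{"type":"number"},"grip_force":{"type":"number"}},"required":["increments"]}

```bash
mkdir -p pics; python3 - <<'E'
from bench import bot
import cv2,numpy as np
for n in("top","scene"):
    f=bot.grab_frame(n); cv2.imwrite(f"pics/{n}0.png",f["img"][:,:,::-1]); np.savez(f"{n}0.npz",**f); print(n,f["K"].round(1).tolist(),f["T"].round(3).tolist())
print(bot.observe())
E
```

```text
top [[395.2, 0.0, 277.6], [0.0, 395.2, 210.7], [0.0, 0.0, 1.0]] [[0.025, -0.997, 0.071, 0.483], [-1.0, -0.026, -0.014, 0.024], [0.016, -0.07, -0.997, 1.087], [0.0, 0.0, 0.0, 1.0]]
scene [[480.5, 0.0, 278.9], [0.0, 480.5, 209.2], [0.0, 0.0, 1.0]] [[0.161, 0.557, -0.815, 1.547], [0.987, -0.108, 0.122, -0.148], [-0.02, -0.824, -0.567, 0.736], [0.0, 0.0, 0.0, 1.0]]
{'clock': 0.1, 'q': array([ 1.13937111e+00,  3.13943050e-01,  4.50901793e-02,  1.30361843e+00,
       -4.05082889e-05,  1.43120222e+00]), 'qvel': array([-0.00092703, -0.00240388,  0.00242181,  0.00055983,  0.00026262,
       -0.00113971]), 'joint_efforts': array([ 2.47264878e-03, -4.81727636e+01,  2.99242795e+01,  1.28167271e-02,
       -1.62920787e-04,  4.63186694e-06]), 'tool_pos': array([0.16525213, 0.55025543, 0.23048697]), 'eef_rot': array([-4.56719138e-01, -3.10777829e+00,  2.54210387e-03]), 'ft_force': array([ 0.46664834, -0.1057843 ,  0.23845715]), 'ft_torque': array([ 0.04302149,  0.0228165 , -0.00922362]), 'gripper_force': 0.0, 'gripper_width': 0.08559031633033364}
```

View pics/top0.png

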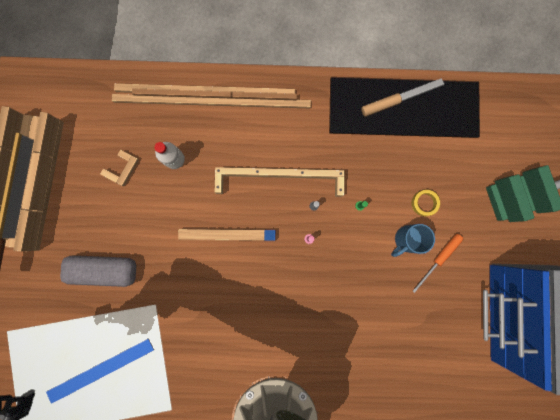

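View pics/scene0.png

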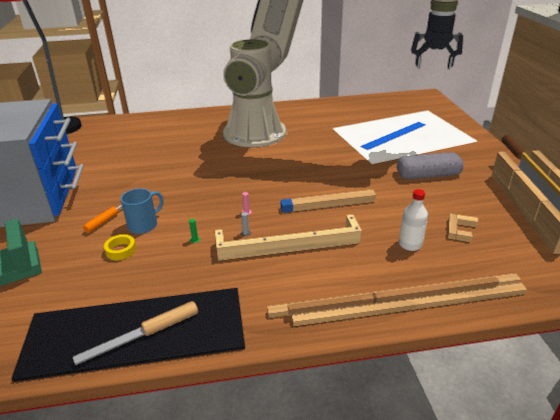

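Top view: the batten runs from (179,234) to its blue end at (275,235), and the bay fence from (215,172) to (345,174). Post candidates are the grey steel one at (315,204), the green one at (362,204) and the pink one at (310,239). I choose the grey steel one, and check it in a crop.

```bash
cat > h.py <<'E'
import numpy as np,cv2
def w(f,u,v,z):
    "pixel -> world at height z"
    K,T=f["K"],f["T"]; r=T[:3,:3]@np.linalg.inv(K)@np.array([u,v,1.]); o=T[:3,3]; return (o+r*(z-o[2])/r[2])[:2].round(4)
def cloud(f):
    K,T,z=f["K"],f["T"],f["z_map"]; v,u=np.mgrid[:z.shape[0],:z.shape[1]]
    p=np.stack([(u-K[0,2])/K[0,0]*z,(v-K[1,2])/K[1,1]*z,z],-1)@T[:3,:3].T+T[:3,3]; p[z==0]=np.nan; return p
def batten(f,c,name=None):
    P=cloud(f); hsv=cv2.cvtColor(f["img"],cv2.COLOR_RGB2HSV)
E
python3 - <<'E'
from h import *
f=np.load("top0.npz"); a=f["img"][155:255,170:330][:,:,::-1]
cv2.imwrite("pics/c1.png",cv2.resize(a,None,fx=5,fy=5,interpolation=cv2.INTER_CUBIC))
P=cloud(f)
for n,(u0,u1,v0,v1),lo,hi in [("batten",(172,285,222,245),.018,.03),("bay",(205,355,160,200),.034,.046),("post",(306,324,196,214),.04,.07),("pink",(300,320,230,246),.03,.07)]:
    q=P[v0:v1,u0:u1].reshape(-1,3); q=q[(q[:,2]>lo)&(q[:,2]<hi)]
    print(n,len(q),cv2.minAreaRect((q[:,:2]*1000).astype(np.float32)),q.mean(0).round(3),q.min(0).round(3),q.max(0).round(3))
E
```

```text
batten 1013 ((491.3149719238281, 145.8924560546875), (28.086181640625, 258.0412292480469), 0.7840598225593567) [0.491 0.148 0.023] [0.476 0.017 0.018] [0.506 0.275 0.029]
bay 1131 ((637.5982666015625, 7.97503662109375), (68.56068420410156, 345.1994934082031), 0.16090582311153412) [0.654 0.008 0.039] [ 0.603 -0.165  0.034] [0.672 0.181 0.045]
post 30 ((577.3003540039062, -89.30803680419922), (13.068337440490723, 13.262369155883789), 2.4260990619659424) [ 0.577 -0.089  0.059] [ 0.571 -0.096  0.049] [ 0.584 -0.083  0.062]
pink 34 ((485.703857421875, -77.74533081054688), (13.024081230163574, 13.659978866577148), 1.3515461683273315) [ 0.486 -0.077  0.057] [ 0.479 -0.085  0.033] [ 0.492 -0.071  0.062]
```

View pics/c1.png

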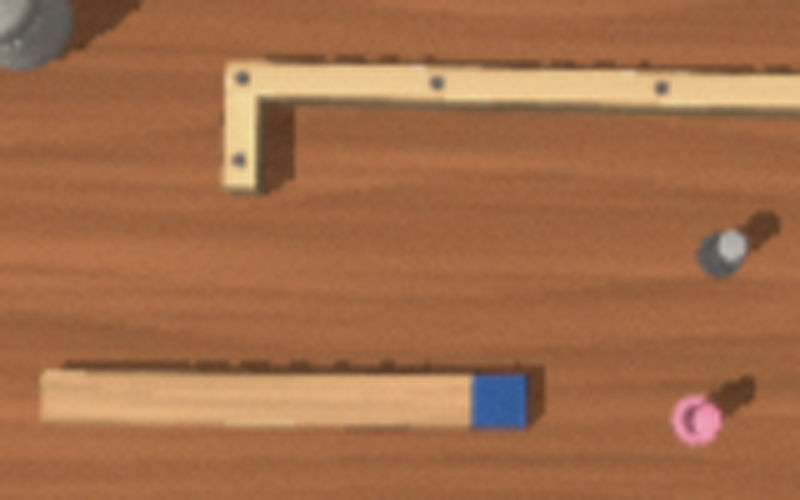

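The crop shows the steel post at crop pixel (722,250), with the grey column and metal top; the pink and green posts are decoys. The plan:
- Push the plain end back toward the robot, to a tilt of about 30°.
- Push on the plain end face so the blue end slides in behind the post.
- Swing the plain end in, then press the batten flat with both fingers.

Next I shut the fingers, turn the tool square and approach.

{"name": "play_rows", "arguments": {"increments": [[[0, 0, 0, 0, 0, -0.0232], [0, 0, 0, 0, 0, -0.0232], [0, 0, 0, 0, 0, -0.0232], [0, 0, 0, 0, 0, -0.0232], [-0.3, -0.25, 0.1, 0, 0, 0], [-0.3, -0.25, 0.1, 0, 0, 0], [-0.3, -0.25, 0.1, 0, 0, 0], [-0.3, -0.25, 0.1, 0, 0, 0]]], "gripper": 255}}

```text
clock: 0.9
tool_pos: [0.286, 0.4495, 0.1906]
eef_rot: [0.001, -3.141, 0.001]
ft_force: [1.1, 0.2, 0.4]
gripper_width: 0.0002
gripper_force: 0.0
```

{"name": "play_rows", "arguments": {"increments": [[[-0.318, -0.243, 0.113, 0, 0, 0], [-0.318, -0.243, 0.113, 0, 0, 0], [-0.318, -0.243, 0.113, 0, 0, 0], [-0.318, -0.243, 0.113, 0, 0, 0], [-0.318, -0.243, 0.113, 0, 0, 0], [-0.318, -0.243, 0.113, 0, 0, 0], [-0.318, -0.243, 0.113, 0, 0, 0], [-0.318, -0.243, 0.113, 0, 0, 0]]]}}

```text
clock: 1.7
tool_pos: [0.5406, 0.2549, 0.1]
eef_rot: [-0.001, -3.141, 0.0]
ft_force: [1.0, -0.3, 0.6]
gripper_width: -0.0002
gripper_force: 0.0
```

{"name": "play_rows", "arguments": {"increments": [[[0, 0, 0.3, 0, 0, 0], [0, 0, 0.3, 0, 0, 0], [0, 0, 0.28, 0, 0, 0], [0, 0, 0, 0, 0, 0], [0.1, 0, 0, 0, 0, 0], [0.1, 0, 0, 0, 0, 0], [0.1, 0, 0, 0, 0, 0]]]}}

```text
clock: 2.4
tool_pos: [0.5097, 0.2568, 0.0146]
eef_rot: [-0.0, 3.139, 0.001]
ft_force: [0.0, -0.4, 0.3]
gripper_width: 0.0003
gripper_force: 0.2
```

{"name": "play_rows", "arguments": {"increments": [[[0.09, 0, 0, 0, 0, 0], [0.09, 0, 0, 0, 0, 0], [0.09, 0, 0, 0, 0, 0], [0.09, 0, 0, 0, 0, 0], [0.09, 0, 0, 0, 0, 0], [0.09, 0, 0, 0, 0, 0], [0.09, 0, 0, 0, 0, 0], [0, 0, 0, 0, 0, 0]]]}}

```text
clock: 3.2
tool_pos: [0.4449, 0.2561, 0.0126]
eef_rot: [0.001, -3.14, 0.001]
ft_force: [0.2, 0.1, -1.3]
gripper_width: 0.0
gripper_force: 0.0
```

```bash
cat > h.py <<'E'
import numpy as np,cv2
from bench import bot
def cloud(f):
    K,T,z=f["K"],f["T"],f["z_map"]; v,u=np.mgrid[:z.shape[0],:z.shape[1]]
    p=np.stack([(u-K[0,2])/K[0,0]*z,(v-K[1,2])/K[1,1]*z,z],-1)@T[:3,:3].T+T[:3,3]; p[z==0]=np.nan; return p
def look(name=None,cam="top",crop=(150,300,170,370)):
    f=bot.grab_frame(cam); P=cloud(f); h=cv2.cvtColor(f["img"],cv2.COLOR_RGB2HSV)
    top=(P[...,2]>.017)&(P[...,2]<.030)&(P[...,0]>.36)&(P[...,0]<.652)&(P[...,1]>-.14)&(P[...,1]<.33)
    wood=top&(h[...,0]<25)&(h[...,1]<190)&(h[...,2]>110); blue=top&(h[...,0]>100)&(h[...,0]<125)&(h[...,1]>100)
    n,l,s,_=cv2.connectedComponentsWithStats((wood|blue).astype(np.uint8))
    i=1+s[1:,4].argmax(); r=cv2.minAreaRect((P[l==i][:,:2]*1000).astype(np.float32))
    print("rect",np.round(r[0],1),np.round(r[1],1),round(r[2],1),"blue",P[blue].mean(0).round(4),blue.sum(),"wood",P[wood].mean(0).round(4))
    if name:
        a,b,c,d=crop; cv2.imwrite(f"pics/{name}.png",cv2.resize(f["img"][a:b,c:d,::-1],None,fx=3 if cam=="top" else 2,fy=3 if cam=="top" else 2))
E
python3 -c "from h import *;look('t1')"
```

```text
rect [462.7 145.8] [ 28.  259.3] 22.3 blue [0.5063 0.038  0.0237] 97 wood [0.4618 0.1471 0.023 ]
```

View pics/t1.png

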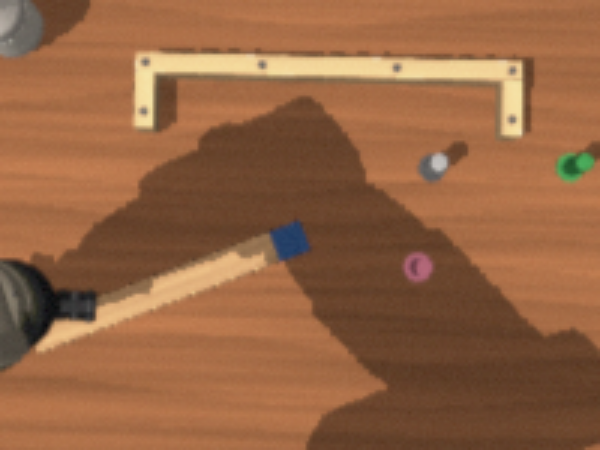

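The batten is tilted 22° with its centre at (0.463, 0.146). Its axis has to sit further forward, so I nudge the blue end forward from the robot side.

{"name": "play_rows", "arguments": {"increments": [[[-0.15, 0, 0, 0, 0, 0], [0, 0, -0.3, 0, 0, 0], [0, 0, -0.3, 0, 0, 0], [0.05, -0.45, 0, 0, 0, 0], [0.05, -0.45, 0, 0, 0, 0], [0.05, -0.45, 0, 0, 0, 0], [0.05, -0.45, 0, 0, 0, 0], [0, -0.43, 0, 0, 0, 0]]]}}

```text
clock: 4.05
tool_pos: [0.4412, 0.0316, 0.073]
eef_rot: [0.0, 3.141, 0.0]
ft_force: [0.3, 0.6, 0.1]
gripper_width: 0.0004
gripper_force: 0.0
```

{"name": "play_rows", "arguments": {"increments": [[[0.05, 0, 0, 0, 0, 0], [0, 0, 0.3, 0, 0, 0], [0, 0, 0.3, 0, 0, 0], [0, 0, 0, 0, 0, 0]]]}}

```text
clock: 4.45
tool_pos: [0.4338, 0.0338, 0.0102]
eef_rot: [-0.001, -3.135, -0.002]
ft_force: [-0.9, 0.4, 0.0]
gripper_width: 0.0001
gripper_force: 0.0
```

Push +x from 0.434 to about 0.496.

{"name": "play_rows", "arguments": {"increments": [[[-0.1, 0, 0, 0, 0, 0], [-0.1, 0, 0, 0, 0, 0], [-0.1, 0, 0, 0, 0, 0], [-0.08, 0, 0, 0, 0, 0], [-0.08, 0, 0, 0, 0, 0], [-0.08, 0, 0, 0, 0, 0], [-0.08, 0, 0, 0, 0, 0], [0, 0, 0, 0, 0, 0]]]}}

```text
clock: 5.25
tool_pos: [0.5002, 0.0331, 0.013]
eef_rot: [0.0, 3.14, -0.0]
ft_force: [-0.8, -0.7, 0.9]
gripper_width: 0.0002
gripper_force: 0.0
```

```bash
python3 -c "from h import *;look()"
```

```text
rect [445.5 192.8] [ 28.1 150.9] 28.9 blue [nan nan nan] 0 wood [0.4443 0.1959 0.023 ]h.py:12: RuntimeWarning: Mean of empty slice.
  print("rect",np.round(r[0],1),np.round(r[1],1),round(r[2],1),"blue",P[blue].mean(0).round(4),blue.sum(),"wood",P[wood].mean(0).round(4))
  ret = um.true_divide(
```

{"name": "play_rows", "arguments": {"increments": [[[-0.04, 0, 0, 0, 0, 0], [-0.04, 0, 0, 0, 0, 0], [0, 0, 0, 0, 0, 0], [0.2, 0, 0, 0, 0, 0], [0, 0, -0.3, 0, 0, 0], [0, 0, -0.3, 0, 0, 0], [0.4, 0, 0, 0, 0, 0], [0.4, 0, 0, 0, 0, 0]]]}}

```text
clock: 6.1
tool_pos: [0.4078, 0.033, 0.0741]
eef_rot: [0.0, 3.138, -0.001]
ft_force: [0.3, 0.6, -0.3]
gripper_width: 0.0001
gripper_force: 0.0
```

```bash
python3 -c "from h import *;look()"
```

```text
rect [474.  145.6] [ 28.5 259.1] 30.8 blue [0.5323 0.0453 0.0234] 100 wood [0.4667 0.1583 0.0229]
```

θ is 30.8° with the centre at (0.474, 0.146), so the axis line clears the post by about 9 mm. Next I go behind the plain end and turn the tool to line up with the axis.

{"name": "play_rows", "arguments": {"increments": [[[0.04, 0.383, 0, 0, 0, 0], [0.04, 0.383, 0, 0, 0, 0], [0.04, 0.383, 0, 0, 0, 0], [0.04, 0.383, 0, 0, 0, 0], [0.04, 0.383, 0, 0, 0, 0], [0.04, 0.383, 0, 0, 0, 0], [0.04, 0.383, 0, 0, 0, 0]]]}}

```text
clock: 6.85
tool_pos: [0.3784, 0.303, 0.073]
eef_rot: [0.0, 3.141, 0.0]
ft_force: [1.2, -0.1, 0.1]
gripper_width: 0.0001
gripper_force: 0.0
```

{"name": "play_rows", "arguments": {"increments": [[[0, 0, 0, 0, 0, 0.0411], [0, 0, 0, 0, 0, 0.0411], [0, 0, 0, 0, 0, 0.0411], [0, 0, 0, 0, 0, 0.0411], [0, 0, 0, 0, 0, 0.0411], [0, 0, 0, 0, 0, 0.0411], [0, 0, 0, 0, 0, 0.0411], [0, 0, 0, 0, 0, 0.0411]]]}}

```text
clock: 7.65
tool_pos: [0.3788, 0.3014, 0.0729]
eef_rot: [-1.559, -2.727, -0.0]
ft_force: [-0.0, 0.1, 0.8]
gripper_width: 0.0003
gripper_force: 0.0
```

```bash
python3 - <<'E'
from h import *
look()
s=bot.observe();from scipy.spatial.transform import Rotation as R
M=R.from_rotvec(s["eef_rot"]).as_matrix();print(s["tool_pos"],M.round(3).tolist())
print("to start, tool axes",(M.T@(np.array([.3865,.2925,.012])-s["tool_pos"])).round(4))
E
```

```text
rect [474.  145.6] [ 28.2 259.2] 30.7 blue [0.5324 0.0457 0.0234] 98 wood [0.4667 0.1585 0.0229]
[0.37874494 0.30138834 0.07288151] [[-0.503, 0.864, -0.0], [0.864, 0.503, 0.0], [0.0, 0.0, -1.0]]
to start, tool axes [-0.0116  0.0022  0.0609]
```

{"name": "play_rows", "arguments": {"increments": [[[0, 0.02, 0.3, 0, 0, 0], [0, 0, 0.31, 0, 0, 0], [-0.15, 0, 0, 0, 0, 0], [-0.1, 0, 0, 0, 0, 0], [-0.1, 0, 0, 0, 0, 0], [-0.1, 0, 0, 0, 0, 0], [-0.1, 0, 0, 0, 0, 0], [-0.1, 0, 0, 0, 0, 0]]]}}

```text
clock: 8.5
tool_pos: [0.4147, 0.2462, 0.0125]
eef_rot: [1.551, 2.731, 0.002]
ft_force: [-1.1, 0.6, 1.5]
gripper_width: 0.0002
gripper_force: 0.6
```

{"name": "play_rows", "arguments": {"increments": [[[-0.1, 0, 0, 0, 0, 0], [-0.1, 0, 0, 0, 0, 0], [-0.1, 0, 0, 0, 0, 0], [-0.1, 0, 0, 0, 0, 0], [-0.1, 0, 0, 0, 0, 0], [0, 0, 0, 0, 0, 0]]]}}

```text
clock: 9.1
tool_pos: [0.4403, 0.2025, 0.0119]
eef_rot: [1.554, 2.73, -0.0]
ft_force: [0.3, 0.2, -0.9]
gripper_width: 0.0002
gripper_force: 0.0
```

```bash
python3 -c "from h import *;look('t2')"
```

```text
rect [513.2  78.3] [ 28.4 253.9] 30.6 blue [ 0.5702 -0.0198  0.0233] 97 wood [0.5059 0.0908 0.0228]
```

View pics/t2.png

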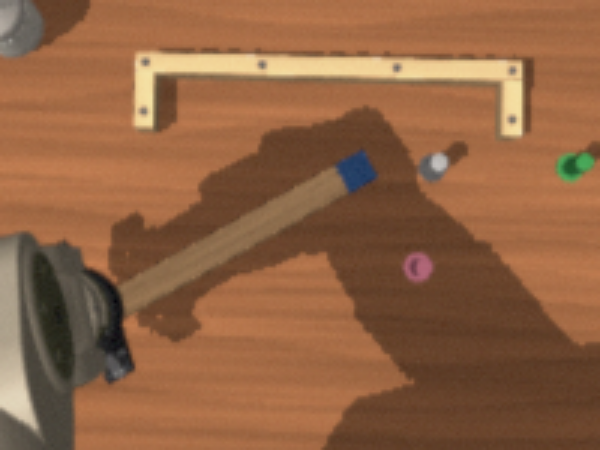

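On line, with the blue end heading behind the post. Push about 100 mm more.

{"name": "play_rows", "arguments": {"increments": [[[-0.1, 0, 0, 0, 0, 0], [-0.1, 0, 0, 0, 0, 0], [-0.1, 0, 0, 0, 0, 0], [-0.1, 0, 0, 0, 0, 0], [-0.1, 0, 0, 0, 0, 0], [-0.1, 0, 0, 0, 0, 0], [0, 0, 0, 0, 0, 0]]]}}

```text
clock: 9.85
tool_pos: [0.4712, 0.1509, 0.012]
eef_rot: [1.554, 2.729, 0.0]
ft_force: [0.2, -0.4, -0.3]
gripper_width: -0.0
gripper_force: 0.0
```

```bash
python3 -c "from h import *;look()"
```

```text
rect [545.7  23.7] [ 27.4 247.7] 30.7 blue [ 0.6015 -0.0714  0.0234] 93 wood [0.5391 0.0364 0.0229]
```

{"name": "play_rows", "arguments": {"increments": [[[-0.09, 0, 0, 0, 0, 0], [-0.09, 0, 0, 0, 0, 0], [-0.09, 0, 0, 0, 0, 0], [-0.09, 0, 0, 0, 0, 0], [-0.09, 0, 0, 0, 0, 0], [0, 0, 0, 0, 0, 0]]]}}

```text
clock: 10.5
tool_pos: [0.4943, 0.1123, 0.012]
eef_rot: [1.553, 2.729, 0.0]
ft_force: [-0.4, -0.4, 0.7]
gripper_width: -0.0003
gripper_force: 0.0
```

```bash
python3 -c "from h import *;look('t3')"
```

```text
rect [570.5 -16.6] [ 28.1 242. ] 30.7 blue [ 0.6249 -0.1095  0.0235] 97 wood [ 0.5635 -0.0048  0.023 ]
```

View pics/t3.png

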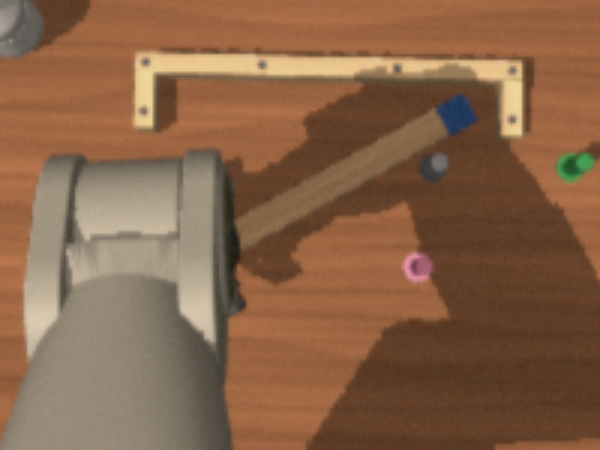

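The blue end (457,115) is now behind the steel post (433,165). Next I go round to the robot side of the plain end and swing it in.

{"name": "play_rows", "arguments": {"increments": [[[0.15, 0, 0, 0, 0, 0], [0, -0.22, 0, 0, 0, 0], [0, -0.23, 0, 0, 0, 0], [-0.25, 0, 0, 0, 0, 0], [-0.25, 0, 0, 0, 0, 0], [0, 0.1, 0, 0, 0, 0], [0, 0.06, 0, 0, 0, 0]]]}}

```text
clock: 11.25
tool_pos: [0.4864, 0.0694, 0.012]
eef_rot: [-1.552, -2.731, -0.001]
ft_force: [-0.9, 0.1, -0.1]
gripper_width: -0.0002
gripper_force: 0.2
```

{"name": "play_rows", "arguments": {"increments": [[[0, 0.08, 0, 0, 0, 0], [-0.01, 0.08, 0, 0, 0, 0], [-0.01, 0.08, 0, 0, 0, 0], [-0.02, 0.08, 0, 0, 0, 0], [-0.03, 0.08, 0, 0, 0, 0], [0, 0, 0, 0, 0, 0]]]}}

```text
clock: 11.85
tool_pos: [0.5259, 0.0832, 0.012]
eef_rot: [1.551, 2.731, 0.001]
ft_force: [0.2, -0.6, 0.3]
gripper_width: 0.0001
gripper_force: 0.0
```

```bash
python3 -c "from h import *;look('t4')"
```

```text
rect [598.1 -44.2] [ 27.4 179.1] 17.1 blue [ 0.62   -0.1175  0.0233] 94 wood [ 0.594  -0.0312  0.0231]
```

View pics/t4.png

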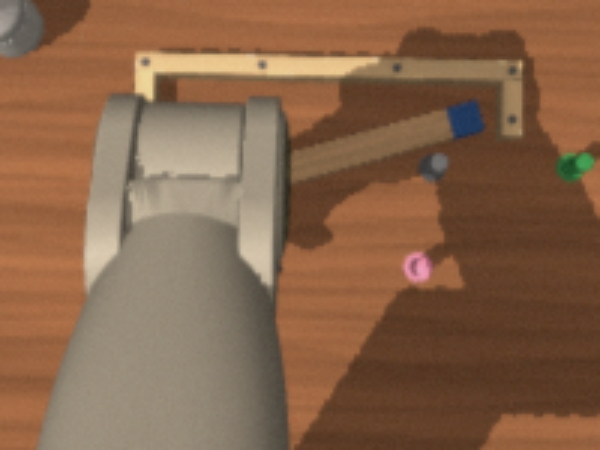

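{"name": "play_rows", "arguments": {"increments": [[[-0.03, 0.06, 0, 0, 0, 0], [-0.036, 0.06, 0, 0, 0, 0], [-0.036, 0.06, 0, 0, 0, 0], [-0.036, 0.06, 0, 0, 0, 0], [0, 0, 0, 0, 0, 0], [0.1, -0.2, 0, 0, 0, 0], [0.2, -0.35, 0, 0, 0, 0], [0.2, -0.35, 0, 0, 0, 0]]]}}

```text
clock: 12.7
tool_pos: [0.4482, 0.0801, 0.0118]
eef_rot: [1.552, 2.731, 0.0]
ft_force: [-0.2, -0.5, 0.2]
gripper_width: -0.0004
gripper_force: 0.0
```

```bash
python3 -c "from h import *;look();s=bot.observe();print(s['tool_pos'])"
```

```text
rect [600.2  -9.1] [ 28.9 258.2] 9.3 blue [ 0.6182 -0.1239  0.0237] 102 wood [0.5976 0.0062 0.023 ]
[0.43663668 0.08049846 0.00965516]
```

{"name": "play_rows", "arguments": {"increments": [[[0, 0, -0.3, 0, 0, -0.041], [0, 0, 0, 0, 0, -0.041], [0, 0, 0, 0, 0, -0.041], [0, 0, 0, 0, 0, -0.041], [0, 0, 0, 0, 0, -0.041], [0, 0, 0, 0, 0, -0.041], [0, 0, 0, 0, 0, -0.041], [0, 0, 0, 0, 0, -0.041]]], "gripper": 0}}

```text
clock: 13.55
tool_pos: [0.4491, 0.0802, 0.042]
eef_rot: [-0.004, 3.141, 0.0]
ft_force: [0.7, 0.1, -0.9]
gripper_width: 0.0851
gripper_force: 0.0
```

```bash
python3 -c "from h import *;s=bot.observe();print(s['tool_pos'],s['eef_rot'],s['gripper_width'])"
```

```text
[0.44905973 0.08023871 0.0420298 ] [-3.77488086e-03  3.14132879e+00  4.18758915e-05] 0.08513253943494356
```

{"name": "play_rows", "arguments": {"increments": [[[0, -0.37, 0.2, 0, 0, 0], [0, -0.37, 0.2, 0, 0, 0], [-0.3, 0, 0, 0, 0, 0], [-0.3, 0, 0, 0, 0, 0], [-0.3, 0, 0, 0, 0, 0], [-0.1, 0, 0, 0, 0, 0], [-0.07, 0, 0, 0, 0, 0], [-0.07, 0, 0, 0, 0, 0]]]}}

```text
clock: 14.35
tool_pos: [0.5616, 0.0063, 0.0015]
eef_rot: [-0.004, -3.14, -0.0]
ft_force: [-0.7, -0.9, 0.3]
gripper_width: 0.0856
gripper_force: 0.0
```

{"name": "play_rows", "arguments": {"increments": [[[-0.07, 0, 0, 0, 0, 0], [-0.07, 0.01, 0, 0, 0, 0], [-0.07, 0.01, 0, 0, 0, 0], [-0.07, 0.01, 0, 0, 0, 0], [0, 0, 0, 0, 0, 0]]]}}

```text
clock: 14.85
tool_pos: [0.5919, 0.009, 0.0021]
eef_rot: [0.004, 3.14, 0.0]
ft_force: [0.2, -0.2, -0.1]
gripper_width: 0.0855
gripper_force: 0.0
```

```bash
python3 -c "from h import *;look('t5')"
```

```text
rect [ 617.8 -107.6] [60.1 27.2] 88.4 blue [ 0.6166 -0.1251  0.0238] 98 wood [0.618  0.0009 0.0231]
```

View pics/t5.png

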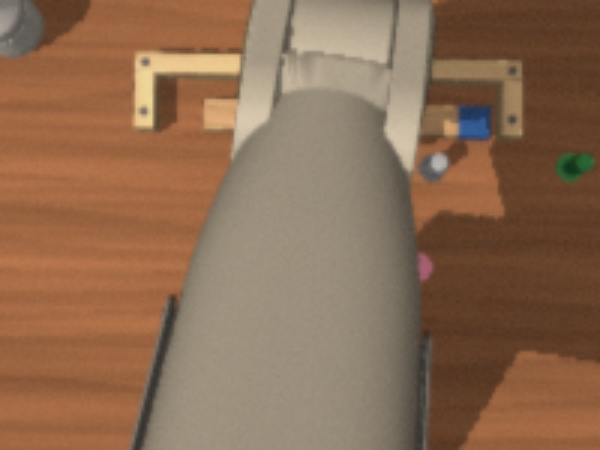

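The batten is parallel inside the bay, about 23 mm short of the fence. Press on with both fingers.

{"name": "play_rows", "arguments": {"increments": [[[-0.06, 0, 0, 0, 0, 0], [-0.06, 0.01, 0, 0, 0, 0], [-0.06, 0.01, 0, 0, 0, 0], [-0.03, 0, 0, 0, 0, 0], [0, 0, 0, 0, 0, 0]]]}}

```text
clock: 15.4
tool_pos: [0.6124, 0.0108, 0.0019]
eef_rot: [0.004, 3.141, 0.0]
ft_force: [-1.0, 1.2, 0.1]
gripper_width: 0.0855
gripper_force: 0.0
```

{"name": "play_rows", "arguments": {"increments": [[[-0.02, 0, 0, 0, 0, 0], [-0.02, 0, 0, 0, 0, 0], [0, 0, 0, 0, 0, 0]]]}}

```text
clock: 15.7
tool_pos: [0.6128, 0.011, 0.0015]
eef_rot: [-0.003, -3.136, -0.001]
ft_force: [-6.8, -1.3, 5.3]
gripper_width: 0.0853
gripper_force: 3.7
```

```bash
python3 -c "from h import *;look()"
```

```text
rect [638.2 -89.2] [25.1 35.7] 0.5 blue [ 0.6387 -0.1243  0.0235] 98 wood [ 6.382e-01 -3.000e-04  2.320e-02]
```

{"name": "play_rows", "arguments": {"increments": [[[-0.02, 0, 0, 0, 0, 0], [0, 0, 0, 0, 0, 0], [0, 0, 0, 0, 0, 0]]]}}

```text
clock: 16.05
tool_pos: [0.6129, 0.0112, 0.0013]
eef_rot: [-0.003, -3.133, -0.001]
ft_force: [-11.2, -1.9, 9.0]
gripper_width: 0.0852
gripper_force: 5.8
```

{"name": "play_rows", "arguments": {"increments": [[[0.1, 0, 0, 0, 0, 0], [0.4, 0, 0, 0, 0, 0], [0.4, 0, 0, 0, 0, 0], [0.4, 0, 0, 0, 0, 0], [0.4, 0, 0, 0, 0, 0], [0.3, 0, 0, 0, 0, 0]]]}}

```text
clock: 16.65
tool_pos: [0.415, 0.0116, 0.0017]
eef_rot: [-0.005, -3.141, -0.0]
ft_force: [-0.4, 0.1, 0.7]
gripper_width: 0.0855
gripper_force: 0.0
```

{"name": "play_rows", "arguments": {"increments": [[[0, 0.3, -0.4, 0, 0, 0], [0, 0.3, -0.4, 0, 0, 0], [0, 0.4, -0.3, 0, 0, 0], [0, 0.45, 0, 0, 0, 0], [0, 0.45, 0, 0, 0, 0], [0, 0.45, 0, 0, 0, 0], [0, 0, 0, 0, 0, 0]]]}}

```text
clock: 17.35
tool_pos: [0.4188, 0.2511, 0.1125]
eef_rot: [-0.006, 3.138, 0.005]
ft_force: [1.2, -0.7, -0.6]
gripper_width: 0.0853
gripper_force: 0.0
```

```bash
python3 - <<'E'
from h import *
look('t6',crop=(150,280,190,370))
f=bot.grab_frame("top");P=cloud(f)
sel=(P[...,2]>.017)&(P[...,2]<.03)&(P[...,0]>.61)&(P[...,0]<.66)&(P[...,1]>-.135)&(P[...,1]<.15)
q=P[sel]
for a in np.arange(-.13,.13,.04):
    m=q[(q[:,1]>a)&(q[:,1]<a+.04)]
    if len(m): print(round(a+.02,2),m.mean(0).round(4),m[:,0].min().round(4),m[:,0].max().round(4))
E
```

```text
rect [638.7   7. ] [ 26.5 229. ] 0.2 blue [ 0.6389 -0.1244  0.0232] 99 wood [0.6383 0.0085 0.023 ]
-0.11 [ 0.6396 -0.1096  0.0231] 0.6256 0.6541
-0.07 [ 0.6402 -0.0698  0.0232] 0.6255 0.6546
-0.03 [ 0.6404 -0.0304  0.0232] 0.6259 0.6543
0.01 [0.6395 0.01   0.0229] 0.6255 0.6544
0.05 [0.6399 0.0504 0.0235] 0.6252 0.654
0.09 [0.6396 0.0901 0.0231] 0.6253 0.6539
0.13 [0.641  0.1177 0.023 ] 0.6248 0.6543
```

View pics/t6.png

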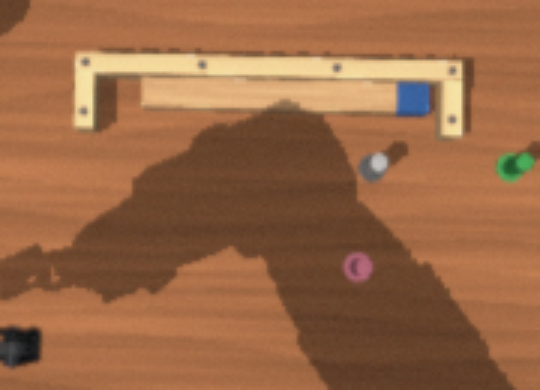

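The batten lies flat against the fence, from (141,92) to its blue end at (430,98), with an even 0.625–0.654 m profile along its length. The arm is clear, so I hand in.

```bash
python3 -c "from bench import bot;print(bot.close_job())"
```

```text
the job is handed in; nothing more can be done
None
```

The job is handed in: the batten lies flat against the back fence along its whole length, blue end slipped in behind the steel post first, moved only by pushing and finished in about 17 s of the 64 s allowed.

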